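# Pack the dressing kit and the breakfast kit for a picnic

### The arm

A 6-joint arm with a two-finger parallel gripper is mounted at the origin on a cart in front of the work surface, level with it; the furniture and walls round the work are solid. World frame = base frame: x ahead of the robot, y to its left, z up, the work surface at z = 0. Lengths are in mm, angles in rad, forces in N, time in s.
With the tool pointing down it reaches from about 300 to 775 mm from the base axis. Payload 14.6 kg.
Tool frame: the origin (TCP) lies between the finger pads; the fingertips stand ahead of it and the grasp point (between the pads) lies 11 mm behind it (manip.finger_overhang is the z of the fingertips in the tool frame, in mm); z points along the fingers, y is the line along which they close (so a half turn about z gives the same grasp; the last joint's range is limited). The gripper opens to 94 mm and grips with 3 to 60 N. Pads are 16 mm wide; open, the fingers measure 119 mm over their backs; the gripper's body (75 mm by 177 mm) begins 78 mm behind the grasp point.
Start: joints at [1.14, 0.3, 1.521, -0, 1.321, -0.067], TCP at [195.702, 513.994, 181.246] pointing down, gripper open.
Joint ranges: [-3.03, 3.03], [-0.79, 2.21], [0.23, 2.52], [-1.04, 4.18], [0, 3.07], [-2.55, 2.55]. Speed limits (rad/s): [2.22, 2.22, 2.57, 3.14, 3.14, 3.14].

### API

Orientations are given as [roll, pitch, yaw] about the fixed x, y, z axes, in that order (R = Rz(yaw) Ry(pitch) Rx(roll)).
In Python, from cell import manip gives the robot as it stands.
- The arm moves only by the tool jog_arm, never from a script. Its argument "series" is a list of rows, each a list of 7 numbers: the shift along the world's x, y, z as a fraction of full scale, then the turn, a rotation vector about the world's x, y, z as a fraction of full scale, then the closure, from 0 (fully open) to 1 (shut). In form: [[dx, dy, dz, wx, wy, wz, fingers], ...]. A call has 1 to 8 rows; each row is the pose to reach, as a shift and turn from the pose commanded when the call began; what a row does not reach only later rows make up. Full scale, the value 1, is 120 mm for a shift and 90 degrees for a turn. A row lasts 1/12 s, in which the tool goes at most 41.7 mm and 7.16 degrees, less where a joint would pass 70% of its speed; a pose out of reach is approached as far as the arm can. A call with a number of a shift or a turn outside -1 to 1 is refused whole. A call with a gripper value outside its range is refused whole. The fingers move at their own pace and stop on an object; "grip_force" is the grip in N (left out, the last holds). Time passes only in rows, so rows that repeat a pose let the fingers close. It gives the time, the measured TCP pose, the force, the opening and the grip force at its end, in the units of the state.
- manip.read_state(): the state, without advancing time (a new reading comes with each control period).
- manip.camera(name): name is "side" or "top"; returns a dict with "frame" (480x640x3 uint8, red, green, blue), "vfov" (degrees; the focal length in pixels is half the picture's height over the tangent of half this angle, whatever the lens; pixels are square), "cx", "cy" (the principal point, pixels), "R" (3x3) and "t" (3): a world point X has camera coordinates R X + t. Camera axes: x right, y down, z forward; pixel columns grow to the right and rows downward; lengths in mm; the calibration is good to about 2 mm. A picture is of the moment at which its call begins. There is no depth.
- manip.sign_off(): hands the job in; it is judged then, once.
The state is a dict: "clock": time; "joints": joint angles; "qd": joint speeds; "effort": joint torques, N m; "eef_pos": TCP position; "eef_rot": TCP orientation; "wrist_force": force on the tool from outside, world axes, zero at the start; "moment": the same for the moment, N m; "finger_gap": finger opening in mm; "finger_force": force on a finger pad.
Only numpy, scipy, OpenCV 4.12 (cv2) and the standard library are available. Lean on these libraries where they do the work, as an engineer would, in place of code of your own. Each camera call takes 0.05 s, during which the arm holds its last target. There are 200 camera calls.

### The job

Make up two kits for the trip. Dressing kit, in the dark teal two-tier box: swing its pale teal tray up and over to the open side, put the garlic bulb and the lemon in the compartment underneath, each in its own cell (the lemon in the longer one), swing the tray back down until it is fully shut, and have the teaspoon lying flat in the tray, along its length. Breakfast kit, in the wooden crate: the mandarin in one cell and the jam jar, upright, in the other; leave the avocado and the onion where they are.

Things in the scene. Friction and masses are not known exactly. Their poses are not given: they have to be found in the camera images.
- picnic_box: Lower tier, dark teal, 210 x 150 x 70 mm high, walls and floor 4 mm, fixed. Origin: centre of underside; x along its length, z up. Under the tray a 4 mm partition, 40 mm above the floor, stands across at x = +14 mm: longer cell (lemon) x = -101 to +12 mm, shorter (garlic) x = +16 to +101 mm, both y = -71 to +71 mm, 66 mm deep. Its +y side is the tray's open side.
- tray: Pale teal tray, 210 x 150 x 28 mm, covers the box; links keep it level. Origin: centre of underside, in box frame y = 110(cos 0.363 - cos(0.363+a)), z = 70 + 110(sin(0.363+a) - sin 0.363) mm, a = 0 shut to 2.17 rad open; rests at both ends, falls to the nearer from the top (a = 1.21). Handle bar 12 mm thick along x = -41..41, y = 24, z = 50 mm. Floor, walls 3 mm. Wide cell y = -72..22 mm.
- crate: Crate of light wooden slats, 200 x 126 x 48 mm high, walls and floor 6 mm, fixed. Origin: centre of underside; x along its length, z up. A 6 mm partition across at x = 0, 42 mm high, makes two equal cells, 91 mm along x, 114 mm along y, centred at x = -48.5 and +48.5 mm; 12 mm square posts stand in the four inner corners of the crate.
- lemon: Yellow lemon, 77 mm long (along its x) x 51 x 52 mm high, about 95 g, lying on the worktop. Origin: centre of its underside as it lies.
- garlic: Whitish pink garlic bulb, 60 mm across, 59 mm high with its pointed neck up, widest about 20 mm up, about 41 g. Origin: centre of its underside.
- teaspoon: Steel teaspoon lying flat, bowl up: 132 mm long (along its x), 26 mm wide at the bowl, 9 mm high, about 20 g. Origin: underside, middle of its length.
- mandarin: Orange mandarin, 49 x 50 mm, 44 mm high, about 46 g. Origin: centre of its underside as it stands.
- jam_jar: Small jar of orange-brown jam with a white pleated lid, 52 mm across, 78 mm high, about 78 g, standing. Origin: centre of its underside; z up its axis.
- avocado: Dark green avocado, 95 x 66 x 66 mm, lying behind the stock: not part of either kit. Origin: centre of its underside.
- onion: Brown onion, 78 mm across, 85 mm high, behind the stock: not part of either kit. Origin: centre of its underside.
Things that resemble listed ones, but are neither listed nor needed, are in the scene too. There is more than one size of the lemon; the job needs the smaller.

How it is judged:
By the outcome, as a careful person would: the job done as asked, in the order asked, and still so for the second after the job is handed in, with the robot touching nothing.
It also fails if it takes over 147 s, if anything falls off the work surface, if the arm or the gripper's body presses on something with over 40 N, if the wrist force passes 120 N, or if a joint passes its speed limit or range.

## Working session

There is one attempt and no reset: what is moved stays moved. The work goes in short steps, Python scripts to look and compute and a tool call to move; the robot and the scene stay as the last step left them, time stands still between calls to the robot, and variables do not carry over. Pictures are saved under pics/ and viewed, at most 14 in all, crops included, and the job is handed in when it is done.

Besides the shell and the picture viewer there is one more tool, called as name(argument=value, ...), one argument or row to a line, values as JSON. jog_arm: Moves the arm, as the interface text tells. Its arguments: {"type":"object","properties":{"series":{"type":"array"},"grip_force":{"type":"number"}},"required":["series"]}

```bash
ls; mkdir -p pics; python3 - <<'E'
from cell import manip
import cv2
for n in("side","top"):
    c=manip.camera(n); cv2.imwrite(f"pics/{n}0.png",c["frame"][:,:,::-1]); print(n,c["vfov"],c["cx"],c["cy"],c["R"],c["t"])
print(manip.read_state(), manip.finger_overhang)
E
```

```text
pics
side 42.94922852612707 315.07235184463326 250.1272899272805 [[ 0.99621918 -0.08664915 -0.00626631]
 [-0.04844356 -0.49419098 -0.86800259]
 [ 0.07211493  0.86502439 -0.49652013]] [-653.81909042   76.88864137 1286.1207895 ]
top 51.848415940078645 322.37112556489313 240.57861212793307 [[ 0.01789054 -0.99962794 -0.0205891 ]
 [-0.9803488  -0.01349185 -0.19681006]
 [ 0.19645905  0.02370554 -0.98022543]] [ -72.83130468  612.40200304 1170.72659521]
{'clock': 0.1, 'joints': array([ 1.14039522e+00,  3.00418918e-01,  1.52149326e+00,  3.40406951e-06,
        1.32069413e+00, -6.65888413e-02]), 'qd': array([ 0.00073358, -0.0019345 , -0.00028716, -0.00093421, -0.00226149,
       -0.00117043]), 'effort': array([ 1.64996716e-03, -5.32634032e+01, -3.53286660e+01,  7.09603890e-02,
        2.35273369e-02, -1.50325627e-05]), 'eef_pos': array([195.604057  , 513.776292  , 180.75211599]), 'eef_rot': array([-3.14058147e+00, -7.07375603e-05,  2.77777950e+00]), 'wrist_force': array([-0.64216807,  0.35414253,  0.84936596]), 'moment': array([ 0.0209343 , -0.02190691, -0.02772181]), 'finger_force': 0.0, 'finger_gap': 94.13520109001983} 8.0
```

View pics/side0.png

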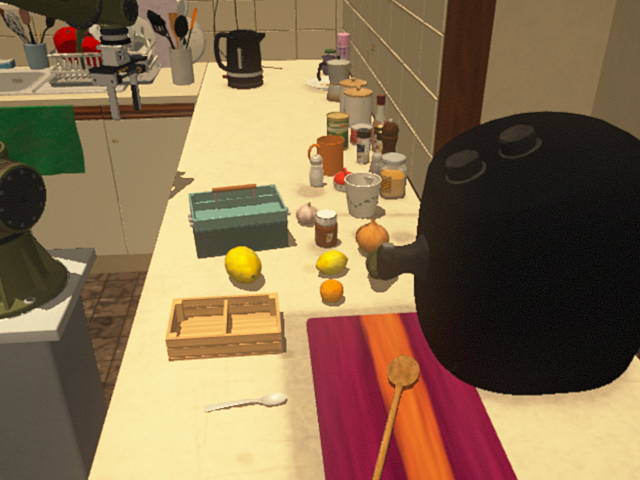

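View pics/top0.png

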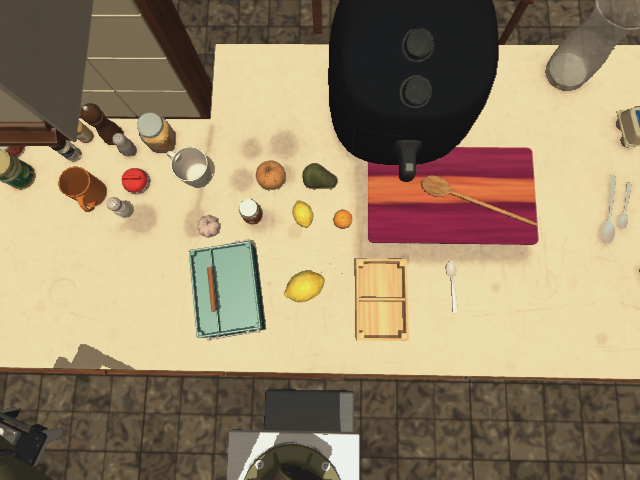

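The side view shows the spoon at (245,402), the crate at (225,325), the box at (240,220), the small lemon at (332,263), the mandarin at (331,291), the jar at (326,228) and the garlic at (307,214). The top view shows the small lemon at (303,213), the big one at (304,286), the mandarin at (343,219), the jar at (251,211), the garlic at (208,226), the spoon at (452,286), the box at (227,290) and the crate at (381,299). I'll zoom in on both.

```bash
python3 - <<'E'
import cv2
a=cv2.imread("pics/top0.png")[160:350,180:470]; cv2.imwrite("pics/t1.png",cv2.resize(a,None,fx=2.75,fy=2.75,interpolation=cv2.INTER_CUBIC))
a=cv2.imread("pics/side0.png")[175:415,160:420]; cv2.imwrite("pics/s1.png",cv2.resize(a,None,fx=2.5,fy=2.5,interpolation=cv2.INTER_CUBIC))
E
```

```text
(no output)
```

View pics/t1.png

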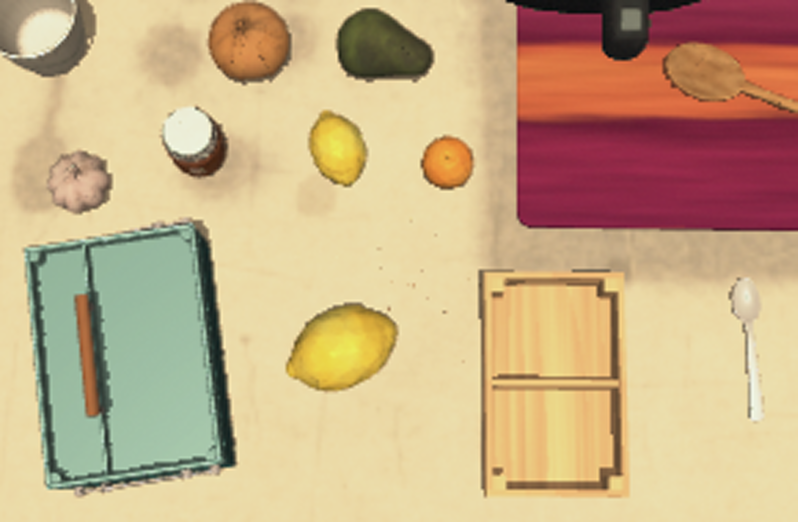

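View pics/s1.png

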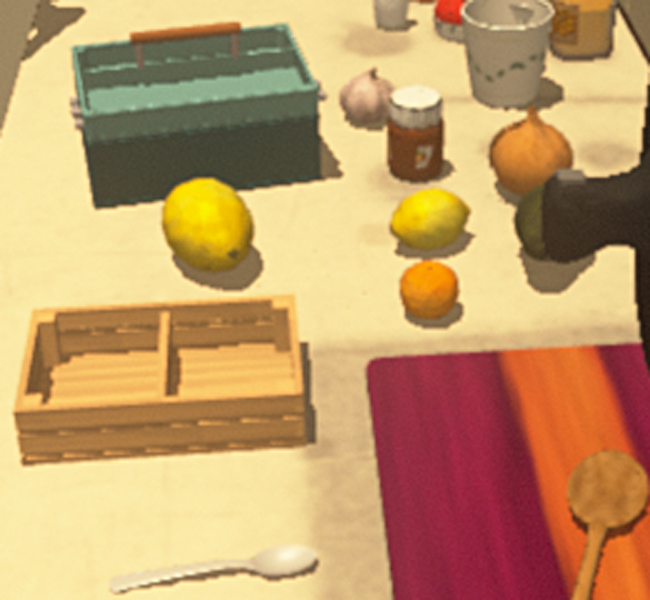

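The crops confirm the layout: the box handle is on the left (+y) side at crop (87,355), the box yaw is a few degrees, the crate is nearly square to the axes, and the spoon lies at crop (750,350). Next I'll fit poses from both views.

```bash
cat > h.py <<'E'
import numpy as np, cv2
from cell import manip
from scipy.optimize import least_squares
def cam(n):
    c=manip.camera(n); c["f"]=240/np.tan(np.radians(c["vfov"])/2); return c
def proj(c,X):
    p=np.atleast_2d(X)@c["R"].T+c["t"]; return p[:,:2]/p[:,2:]*c["f"]+[c["cx"],c["cy"]]
def plane(c,uv,z):
    d=c["R"].T@np.array([(uv[0]-c["cx"])/c["f"],(uv[1]-c["cy"])/c["f"],1]); o=-c["R"].T@c["t"]
    return o+d*(z-o[2])/d[2]
def tri(cs,uvs,x0=(450,0,30)):
    r=least_squares(lambda X:np.concatenate([proj(c,X)[0]-u for c,u in zip(cs,uvs)]),x0); return r.x,np.abs(r.fun).max()
def seg(img,rect):
    m=np.zeros(img.shape[:2],np.uint8); x,y,w,h=rect
    cv2.setRNGSeed(1); cv2.grabCut(np.ascontiguousarray(img),m,rect,np.zeros((1,65)),np.zeros((1,65)),6,cv2.GC_INIT_WITH_RECT)
    m=((m==1)|(m==3)).astype(np.uint8)
    n,l,s,_=cv2.connectedComponentsWithStats(m); m=(l==1+np.argmax(s[1:,4])).astype(np.uint8)
    return max(cv2.findContours(m,0,2)[0],key=cv2.contourArea)[:,0]
def model(P,p):
    x,y,z,a=p; c,s=np.cos(a),np.sin(a)
    return np.asarray(P,float)@np.array([[c,-s,0],[s,c,0],[0,0,1]]).T+[x,y,z]
def fit(P,obs,p0):  # obs: list of (cam, idx, uv)
    f=lambda p:np.concatenate([(proj(c,model(P,p)[i])[0]-u) for c,i,u in obs])
    r=least_squares(f,p0,loss="soft_l1"); return r.x,f(r.x).reshape(-1,2)
E
python3 - <<'E'
from h import *
T,S=cam("top"),cam("side")
t=lambda u,v:np.array([180+(u+.5)/2.75-.5,160+(v+.5)/2.75-.5]); s=lambda u,v:np.array([160+(u+.5)/2.5-.5,175+(v+.5)/2.5-.5])
np.set_printoptions(precision=2,suppress=True)
B=[(105,75,98),(105,-75,98),(-105,-75,98),(-105,75,98),(41,24,120),(-41,24,120),(-105,-75,0),(105,-75,0)]
ob=[(T,0,t(25,249)),(T,1,t(190,224)),(T,2,t(222,468)),(T,3,t(48,487)),(T,4,t(81,295)),(T,5,t(93,416)),
(S,3,s(72,47)),(S,0,s(288,26)),(S,1,s(318,90)),(S,2,s(82,115)),(S,5,s(132,37)),(S,4,s(240,27)),(S,6,s(96,205)),(S,7,s(321,176))]
pb,r=fit(B,ob,[450,180,0,.1]); print("box",pb); print(r.T)
C=[(100,63,48),(100,-63,48),(-100,-63,48),(-100,63,48),(-100,-63,0),(100,-63,0)]
ob=[(T,0,t(480,271)),(T,1,t(624,272)),(T,2,t(627,495)),(T,3,t(485,496)),(S,3,s(34,310)),(S,0,s(297,296)),(S,1,s(303,390)),(S,2,s(16,410)),(S,4,s(23,462)),(S,5,s(305,440))]
pc,r=fit(C,ob,[450,-180,0,0]); print("crate",pc); print(r.T)
ti,si=T["frame"][:,:,::-1].copy(),S["frame"][:,:,::-1].copy()
R={"lemon":((285,192,36,42),(309,245,45,35)),"mandarin":((325,202,36,36),(314,274,36,34)),"jar":((234,193,33,36),(309,204,34,47)),"garlic":((192,208,34,36),(292,198,30,32)),"spoon":((440,254,24,66),(196,385,100,35)),"biglemon":((278,262,52,48),(218,240,50,50))}
to,so=ti.copy(),si.copy()
for n,(a,b) in R.items():
    ca,cb=seg(ti,a),seg(si,b)
    cv2.drawContours(to,[ca],-1,(255,0,0),1);cv2.drawContours(so,[cb],-1,(255,0,0),1)
    f=lambda c:(lambda m:np.array([m["m10"]/m["m00"],m["m01"]/m["m00"]]))(cv2.moments(c))
    X,e=tri([T,S],[f(ca),f(cb)])
    W=np.array([plane(T,p,X[2]) for p in ca])[:,:2].astype(np.float32); q=cv2.minAreaRect(W)
    bx=cv2.boxPoints(q); e1,e2=bx[1]-bx[0],bx[2]-bx[1]; L=e1 if np.hypot(*e1)>np.hypot(*e2) else e2
    print(n,X,"err %.1f"%e,"rect c",np.array(q[0]),np.array(q[1]),"long-axis yaw %.2f"%(np.arctan2(L[1],L[0])%np.pi))
for im,c in((to,T),(so,S)):
    for P,p in((B,pb),(C,pc)):
        for u in proj(c,model(P,p)): cv2.circle(im,tuple(np.round(u).astype(int)),1,(0,0,255),-1)
cv2.imwrite("pics/o.png",np.vstack([cv2.resize(to[180:350,180:470],None,fx=1.75,fy=1.75),cv2.resize(so[175:415,160:420],None,fx=1.25,fy=1.25)[:, :508] if 0 else cv2.copyMakeBorder(cv2.resize(so[175:415,160:420],None,fx=1.25,fy=1.25),0,0,0,508-325,0)]))
E
```

```text
box [487.13 168.88  -0.75   0.16]
[[-0.29  1.1  -0.34 -0.65  0.59 -0.32 -0.43 -0.54  0.02  0.38  3.93 -4.33
  -0.65  0.04]
 [-0.4  -0.23 -1.88  0.54  4.57 -4.71 -0.71 -1.46 -1.27 -0.41  0.47  0.77
   2.18  2.09]]
crate [ 473.02 -209.21   -0.49    0.01]
[[ 0.73 -1.02  0.16 -0.5  -0.26 -0.43  0.5  -0.54  0.14  0.6 ]
 [-0.03 -0.27  0.5  -0.17 -1.07 -1.77  0.3  -0.13  0.72  1.79]]
lemon [692.29  -8.78  19.13] err 0.1 rect c [692.33  -8.04] [62.17 60.58] long-axis yaw 1.11
mandarin [ 680.77 -112.8    15.42] err 0.0 rect c [ 680.57 -112.19] [48.27 46.95] long-axis yaw 0.01
jar [693.37 124.33  35.06] err 0.1 rect c [693.18 124.15] [68.06 56.79] long-axis yaw 0.83
garlic [656.13 235.06  19.58] err 0.2 rect c [656.38 235.17] [58.8 60.6] long-axis yaw 1.58
spoon [ 509.25 -394.06   -2.34] err 7.0 rect c [ 510.69 -391.84] [ 2.55 43.51] long-axis yaw 3.11
biglemon [503.43 -18.5   27.04] err 0.1 rect c [502.88 -18.68] [82.46 89.81] long-axis yaw 2.70
```

View pics/o.png

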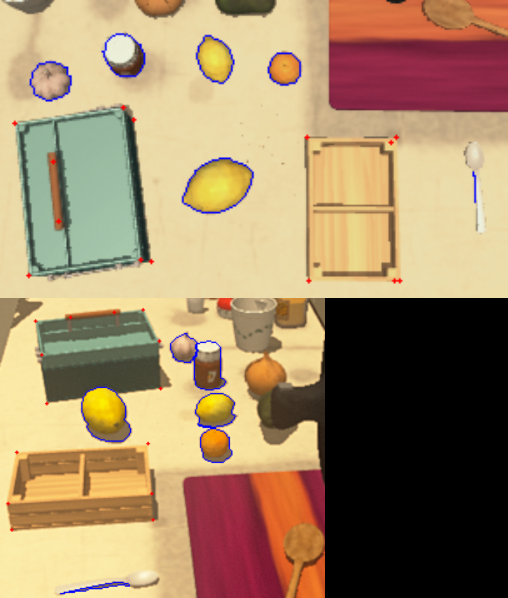

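The overlay shows that the box and crate corner fits and the fruit contours are good. The side contours include some shadow, and the spoon segmentation failed. I'll refine with color thresholds and ellipses.

```bash
python3 - <<'E'
from h import *
T,S=cam("top"),cam("side")
np.set_printoptions(precision=2,suppress=True)
R={"lemon":((285,192,36,42),(309,245,45,35),26),"mandarin":((325,202,36,36),(314,274,36,34),22),"jar":((234,193,33,36),(309,204,34,47),39),"garlic":((192,208,34,36),(292,198,30,32),22),"spoon":((440,254,24,66),(196,385,100,35),4)}
def cont(c,rect,n):
    x,y,w,h=rect; I=c["frame"][:,:,::-1].copy()
    if n in("jar","garlic"): return seg(I,rect)
    H=cv2.cvtColor(I,cv2.COLOR_BGR2HSV)[y:y+h,x:x+w].astype(int)
    if n=="spoon":
        bg=np.median(H[:,:,1]); m=(H[:,:,1]<bg-22)
    else: m=(H[:,:,1]>150)&(H[:,:,2]>110)
    k=cv2.connectedComponentsWithStats(m.astype(np.uint8)); m=(k[1]==1+np.argmax(k[2][1:,4])).astype(np.uint8)
    if n=="spoon": print("spoon px",m.sum(),"bg",bg)
    return max(cv2.findContours(m,0,2)[0],key=len)[:,0]+[x,y]
for n,(a,b,z) in R.items():
    ca,cb=cont(T,a,n),cont(S,b,n)
    mid=lambda c:(c.min(0)+c.max(0))/2
    X,e=tri([T,S],[mid(ca),mid(cb)])
    W=np.ascontiguousarray(np.array([plane(T,p,z) for p in ca])[:,:2],np.float32)
    if n=="spoon":
        mu=W.mean(0); v=np.linalg.svd(W-mu)[2][0]; s=(W-mu)@v; yaw=np.arctan2(v[1],v[0]); ax=np.ptp(s); cen=mu+v*(s.max()+s.min())/2
        i,j=cb[cb[:,0].argmin()],cb[cb[:,0].argmax()]; print("side ends",plane(S,i,2),plane(S,j,5))
        k,l=W[s.argmin()],W[s.argmax()]; print("top ends",k,l)
    else: cen,ax,yaw=cv2.fitEllipse(W); yaw=np.radians(yaw+90)
    print(n,"tri",X,"err %.1f"%e,"top@z",z,np.array(cen),"axes",np.array(ax),"longyaw %.2f"%((yaw+np.pi/2)%np.pi-np.pi/2), "side bbox",cb.min(0),cb.max(0))
E
```

```text
lemon tri [691.22  -9.45  25.91] err 0.0 top@z 26 [690.82  -8.57] axes [45.15 69.69] longyaw 0.38 side bbox [316 250] [347 274]
mandarin tri [ 679.26 -113.39   21.93] err 0.4 top@z 22 [ 679.46 -112.87] axes [44.4  47.55] longyaw -0.14 side bbox [320 279] [342 302]
jar tri [695.17 125.62  37.36] err 0.7 top@z 39 [692.54 123.87] axes [55.16 70.19] longyaw 0.57 side bbox [315 209] [340 247]
garlic tri [655.6  234.77  21.08] err 0.1 top@z 22 [656.28 234.6 ] axes [57.65 61.19] longyaw 1.07 side bbox [296 203] [317 226]
spoon px 102 bg 72.0
spoon px 69 bg 86.0
side ends [ 549.39 -380.28    2.  ] [ 570.49 -385.48    5.  ]
top ends [ 521.49 -394.52] [ 445.72 -402.01]
spoon tri [ 538.2  -394.29    8.05] err 21.7 top@z 4 [ 483.6  -398.25] axes 76.08725 longyaw 0.06 side bbox [270 393] [283 399]
```

```bash
python3 - <<'E'
from h import *
T,S=cam("top"),cam("side")
np.set_printoptions(precision=1,suppress=True)
t=lambda u,v:np.array([180+(u+.5)/2.75-.5,160+(v+.5)/2.75-.5]); s=lambda u,v:np.array([160+(u+.5)/2.5-.5,175+(v+.5)/2.5-.5])
for n,a,b in(("hA",(81,295),(240,27)),("hB",(93,416),(132,37)),("bowl",(744,276),(318,557)),("spend",(756,420),(111,585)),("lid",(190,131),(415,98))):
    print(n,*tri([T,S],[t(*a),s(*b)]))
print("lid@78",plane(T,t(190,131),78), "spoon", plane(T,t(744,276),5),plane(T,t(756,420),3),plane(T,t(752,350),4))
print("box handle",model([(0,24,120)],[487.1,168.9,0,.16]))
b=[487.1,168.9,0,.16]; a=np.linspace(0,2.17,13)
P=[(0,110*(np.cos(.363)-np.cos(.363+x)),110*(np.sin(.363+x)-np.sin(.363))) for x in a]
W=model(P,[0,0,0,.16]); print(np.round(W/120,3)); 
print("cells lemon,garlic",model([(-44.5,-5,4),(58.5,-5,4),(0,-25,73)],b),"crate",model([(-48.5,0,6),(48.5,0,6)],[473,-209.2,0,.01]))
E
```

```text
hA [534.2 201.  120. ] 0.1031627707012035
hB [433.  184.2 121.4] 0.47018702604987084
bowl [ 576.9 -391.7    5. ] 0.40271017396770503
spend [ 444.2 -399.5    0. ] 0.2567432122370974
lid [692.2 122.   76.6] 0.11300061504334735
lid@78 [692.1 121.8  78. ] spoon [ 578.  -391.6    5. ] [ 444.7 -398.7    3. ] [ 508.9 -397.     4. ]
box handle [[483.3 192.6 120. ]]
[[ 0.   0.   0. ]
 [-0.   0.1  0.1]
 [-0.   0.2  0.3]
 [-0.   0.3  0.4]
 [-0.1  0.4  0.5]
 [-0.1  0.6  0.5]
 [-0.1  0.7  0.6]
 [-0.1  0.9  0.6]
 [-0.2  1.1  0.6]
 [-0.2  1.2  0.5]
 [-0.2  1.4  0.4]
 [-0.2  1.5  0.3]
 [-0.3  1.6  0.2]]
cells lemon,garlic [[444.  156.9   4. ]
 [545.6 173.3   4. ]
 [491.1 144.2  73. ]] crate [[ 424.5 -209.7    6. ]
 [ 521.5 -208.7    6. ]]
```

jog_arm(
  series=[
    [0.8,-1,0.1,0,0,0.333,0.4],
    [0.8,-1,0.1,0,0,0.333,0.4],
    [0.8,-1,0.1,0,0,0.333,0.4],
    [0.8,-1,0.1,0,0,0.333,0.4],
    [0.8,-1,0.1,0,0,0.333,0.4],
    [0.8,-1,0.1,0,0,0.333,0.4],
  ],
)

```text
clock: 0.9
eef_pos: [292.9, 392.9, 193.7]
eef_rot: [3.141, 0.001, -2.982]
wrist_force: [-0.5, 1.2, -0.3]
finger_gap: 58.1
finger_force: 0.0
```

jog_arm(
  series=[
    [0.8,-0.84,0,0,0,0,0.5],
    [0.8,-0.84,0,0,0,0,0.5],
    [0.8,-0.84,0,0,0,0,0.5],
    [0.8,-0.84,0,0,0,0,0.5],
  ],
)

```text
clock: 1.23
eef_pos: [389.7, 291.1, 193.2]
eef_rot: [-3.141, 0.0, -2.986]
wrist_force: [0.1, 0.2, -0.1]
finger_gap: 47.0
finger_force: 0.0
```

jog_arm(
  series=[
    [0.4,-0.42,0,0,0,0,0.5],
    [0.798,-0.838,0,0,0,0,0.5],
    [0.798,-0.838,0,0,0,0,0.5],
    [0.798,-0.838,0,0,0,0,0.5],
    [0.798,-0.838,0,0,0,0,0.5],
    [0.798,-0.838,-0.3,0,0,0,0.5],
    [0.798,-0.838,-0.3,0,0,0,0.5],
  ],
)

```text
clock: 1.82
eef_pos: [480.8, 193.3, 152.5]
eef_rot: [-3.141, -0.007, -2.983]
wrist_force: [-0.9, -0.4, -2.0]
finger_gap: 46.9
finger_force: 0.0
```

jog_arm(
  series=[
    [0,0,0,0,0,0,0.5],
    [0,0,0,0,0,0,0.5],
  ],
)

```text
clock: 1.98
eef_pos: [483.2, 193.8, 158.4]
eef_rot: [3.141, 0.001, -2.981]
wrist_force: [-1.0, 0.3, -0.5]
finger_gap: 46.8
finger_force: 0.0
```

jog_arm(
  series=[
    [0,0,-0.2,0,0,0,0.5],
    [0,0,-0.385,0,0,0,0.5],
    [0,0,-0.385,0,0,0,0.5],
    [0,0,-0.385,0,0,0,0.5],
  ],
)

```text
clock: 2.32
eef_pos: [483.4, 193.2, 112.1]
eef_rot: [-3.142, -0.0, -2.982]
wrist_force: [-0.2, -0.1, 0.6]
finger_gap: 47.1
finger_force: 0.0
```

jog_arm(
  series=[
    [0,0,0,0,0,0,1],
    [0,0,0,0,0,0,1],
    [0,0,0,0,0,0,1],
    [0,0,0,0,0,0,1],
    [0,0,0,0,0,0,1],
    [0,0,0,0,0,0,1],
  ],
  grip_force=25,
)

```text
clock: 2.82
eef_pos: [483.6, 192.6, 111.3]
eef_rot: [3.142, 0.0, -2.982]
wrist_force: [0.9, -0.7, -0.3]
finger_gap: 10.3
finger_force: 0.0
```

```bash
python3 - <<'E'
from h import *
for lo,hi in((0,1.085),(1.085,2.17)):
    a=np.linspace(lo,hi,9); f=lambda x:np.array([0*x,110*(np.cos(.363)-np.cos(.363+x)),110*(np.sin(.363+x)-np.sin(.363))]).T
    print(np.array2string(model(f(a)-f(a[:1]),[0,0,0,.16])/120,precision=3,suppress_small=True,separator=','))
E
```

```text
[[ 0.   , 0.   , 0.   ],
 [-0.008, 0.051, 0.113],
 [-0.019, 0.117, 0.218],
 [-0.032, 0.196, 0.313],
 [-0.046, 0.287, 0.396],
 [-0.063, 0.389, 0.466],
 [-0.08 , 0.499, 0.521],
 [-0.099, 0.615, 0.561],
 [-0.119, 0.735, 0.584]]
[[ 0.   , 0.   , 0.   ],
 [-0.02 , 0.122, 0.007],
 [-0.039, 0.245,-0.003],
 [-0.059, 0.364,-0.03 ],
 [-0.077, 0.48 ,-0.073],
 [-0.095, 0.588,-0.131],
 [-0.111, 0.688,-0.203],
 [-0.125, 0.777,-0.289],
 [-0.138, 0.853,-0.386]]
```

jog_arm(
  series=[
    [0,0,0,0,0,0,1],
    [0,0,0,0,0,0,1],
    [0,0,0,0,0,0,1],
  ],
)

```text
clock: 3.07
eef_pos: [483.5, 192.6, 111.1]
eef_rot: [-3.142, 0.0, -2.982]
wrist_force: [-0.9, -0.9, -0.1]
finger_gap: 0.5
finger_force: 0.0
```

```bash
python3 - <<'E'
from h import *
T,S=cam("top"),cam("side")
a=cv2.resize(T["frame"][200:350,160:310,::-1],(400,400),interpolation=2); b=cv2.resize(S["frame"][130:270,170:310,::-1],(400,400),interpolation=2)
cv2.imwrite("pics/m.png",np.hstack([a,b])); print(proj(T,[483.5,192.6,111]),proj(S,[483.5,192.6,111]))
E
```

```text
[[212.27540723 289.0212083 ]] [[234.35421071 191.32849546]]
```

View pics/m.png

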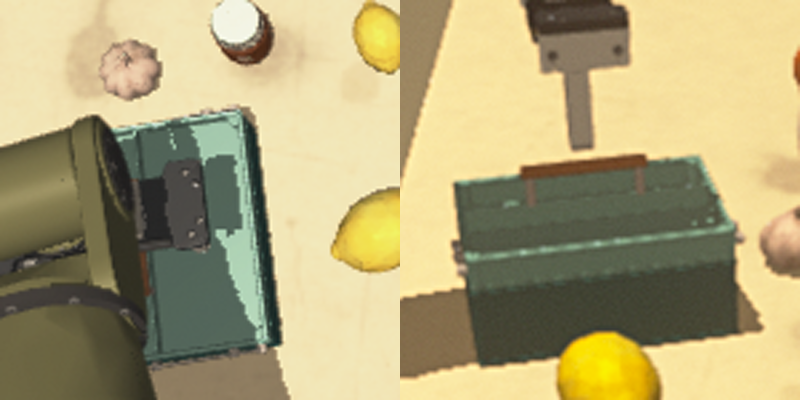

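```bash
python3 - <<'E'
from h import *
T,S=cam("top"),cam("side"); np.set_printoptions(precision=1,suppress=True)
print("start tip side",proj(S,[[195.7,514,173],[178,468,173],[212,558,173]]))
print("base",proj(T,[0,0,0]),proj(S,[0,0,0]))
Y=.16
P=model([(0,0,103),(0,-8,103),(37,-88,200),(-37,-88,200),(37,-60,200),(-37,-60,200)],[483.5,192.6,0,Y])
print(proj(T,P)); print(proj(S,P))
a=T["frame"][:,:,::-1]; cv2.imwrite("pics/full.png",np.hstack([cv2.resize(a[150:480,120:340],(400,600),interpolation=2),cv2.resize(S["frame"][0:330,130:350,::-1],(400,600),interpolation=2)]))
E
```

```text
start tip side [[129.6 126.3]
 [119.7 132. ]
 [138.3 121. ]]
base [[291.7 498.8]] [[  4.9 286.6]]
[[213.1 289.4]
 [216.4 288.9]
 [240.7 262.5]
 [244.4 296. ]
 [228.1 264.3]
 [231.6 297.8]]
[[234.6 194.4]
 [235.1 195.8]
 [253.8 168.1]
 [219.6 171.5]
 [251.8 163.4]
 [218.1 166.7]]
```

View pics/full.png

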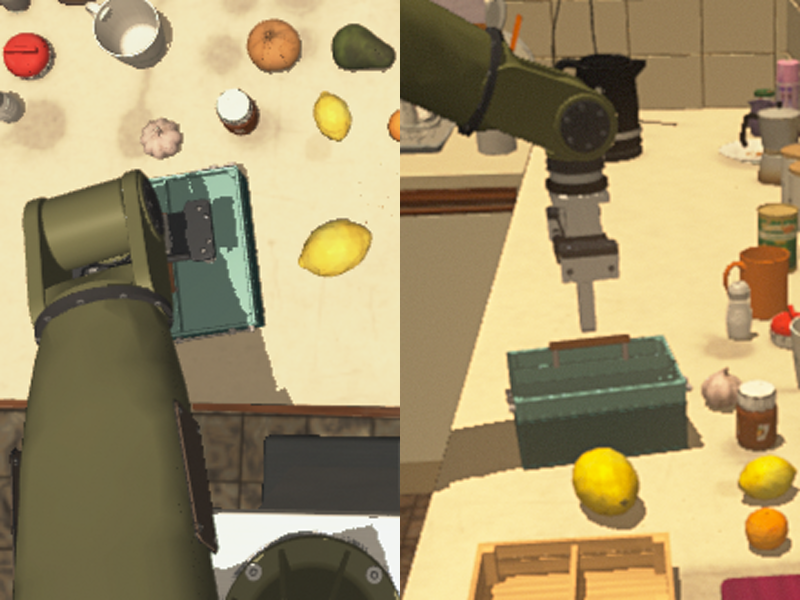

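```bash
python3 - <<'E'
from h import *
T,S=cam("top"),cam("side"); np.set_printoptions(precision=1,suppress=True)
print(tri([T,S],[(235.5,260),(250,137.5)]),tri([T,S],[(237,292),(219,140)]))
for z in (103,138): print(z,plane(S,(233.5,181.5),z))
E
```

```text
(array([529.1, 109.4, 269.8]), np.float64(0.37442685185811797)) (array([464.1, 103.1, 268.9]), np.float64(0.5813808003968575))
103 [478.7 269.9 103. ]
138 [483.6 187.9 138. ]
```

The side view shows the fingertips at pixel (233,181), above the bar. Triangulating the gripper body gives the right x and y, but the tips are about 35 mm higher than the reading implies. I'll open, go down a further 35 mm and check.

jog_arm(
  series=[
    [0,0,0,0,0,0,0.5],
    [0,0,0,0,0,0,0.5],
    [0,0,0,0,0,0,0.5],
    [0,0,0,0,0,0,0.5],
    [0,0,0,0,0,0,0.5],
    [0,0,0,0,0,0,0.5],
  ],
)

```text
clock: 3.87
eef_pos: [483.5, 192.6, 111.0]
eef_rot: [3.142, -0.0, -2.982]
wrist_force: [-0.0, 0.8, 0.4]
finger_gap: 37.2
finger_force: 0.0
```

jog_arm(
  series=[
    [0,0,-0.1,0,0,0,0.5],
    [0,0,-0.2,0,0,0,0.5],
    [0,0,-0.27,0,0,0,0.5],
    [0,0,-0.27,0,0,0,0.5],
    [0,0,-0.27,0,0,0,0.5],
  ],
)

```text
clock: 4.28
eef_pos: [483.4, 192.6, 78.6]
eef_rot: [-3.141, -0.001, -2.982]
wrist_force: [-0.5, -0.3, 0.5]
finger_gap: 47.2
finger_force: 0.0
```

```bash
python3 - <<'E'
from h import *
S=cam("side")
print(manip.read_state()["eef_pos"],manip.read_state()["wrist_force"],proj(S,[483.5,169,103]),proj(S,[483.5,169,111]))
a=cv2.resize(S["frame"][130:270,170:310,::-1],(500,500),interpolation=2); b=cv2.resize(cv2.imread("pics/side0.png")[60:160,80:180],(300,300),interpolation=2)
b=cv2.copyMakeBorder(b,0,200,0,0,0); cv2.imwrite("pics/n.png",np.hstack([a,b]))
E
```

```text
[483.64993532 192.70418003  79.05114371] [-0.11119047  0.2642515  -0.40507662] [[234.31955204 198.6621355 ]] [[234.07073457 195.51726834]]
```

View pics/n.png

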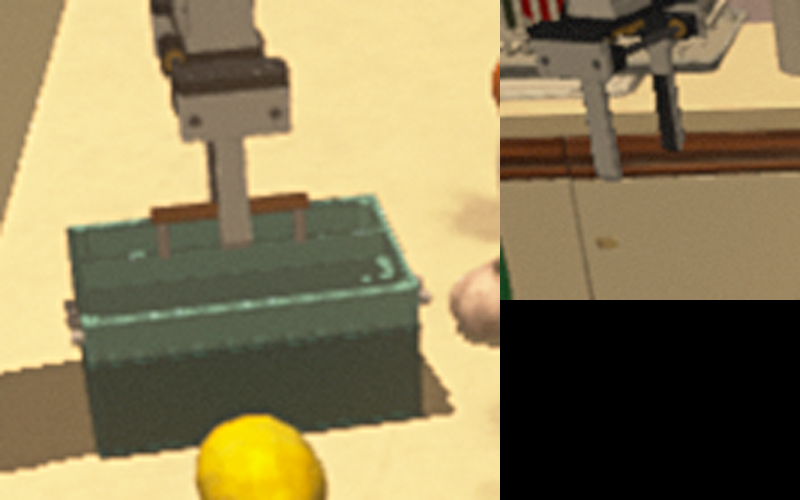

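The front fingertip is now at pixel (236,199), alongside the handle. That matches a tip height of about 103, so true tool height is the reading plus about 32 mm. Now to grip.

jog_arm(
  series=[
    [0,0,0,0,0,0,1],
    [0,0,0,0,0,0,1],
    [0,0,0,0,0,0,1],
    [0,0,0,0,0,0,1],
    [0,0,0,0,0,0,1],
    [0,0,0,0,0,0,1],
    [0,0,0,0,0,0,1],
    [0,0,0,0,0,0,1],
  ],
  grip_force=25,
)

```text
clock: 5.0
eef_pos: [483.5, 192.5, 78.7]
eef_rot: [-3.141, 0.0, -2.982]
wrist_force: [0.4, -2.6, 1.5]
finger_gap: 11.1
finger_force: 25.0
```

Gripped the 12 mm bar. I'll swing the tray along its arc in gentle rows.

jog_arm(
  series=[
    [-0.008,0.051,0.113,0,0,0,1],
    [-0.019,0.117,0.218,0,0,0,1],
    [-0.032,0.196,0.313,0,0,0,1],
    [-0.046,0.287,0.396,0,0,0,1],
    [-0.063,0.389,0.466,0,0,0,1],
    [-0.08,0.499,0.521,0,0,0,1],
    [-0.099,0.615,0.561,0,0,0,1],
    [-0.119,0.735,0.584,0,0,0,1],
  ],
)

```text
clock: 5.67
eef_pos: [468.9, 282.2, 149.2]
eef_rot: [-3.142, 0.0, -2.982]
wrist_force: [0.6, -0.6, -5.5]
finger_gap: 11.3
finger_force: 25.0
```

jog_arm(
  series=[
    [-0.02,0.122,0.007,0,0,0,1],
    [-0.039,0.245,-0.003,0,0,0,1],
    [-0.059,0.364,-0.03,0,0,0,1],
    [-0.077,0.48,-0.073,0,0,0,1],
    [-0.095,0.588,-0.131,0,0,0,1],
    [-0.111,0.688,-0.203,0,0,0,1],
    [-0.125,0.777,-0.289,0,0,0,1],
    [-0.138,0.845,-0.376,0,0,0,1],
  ],
)

```text
clock: 6.33
eef_pos: [452.3, 383.3, 102.3]
eef_rot: [-3.141, -0.0, -2.982]
wrist_force: [1.3, -12.2, 12.2]
finger_gap: 10.8
finger_force: 25.0
```

jog_arm(
  series=[
    [0,0,0,0,0,0,1],
    [0,0,0,0,0,0,1],
    [0,0,0,0,0,0,0.6],
    [0,0,0,0,0,0,0.6],
    [0,0,0,0,0,0,0.6],
    [0,0,0,0,0,0,0.6],
  ],
)

```text
clock: 6.83
eef_pos: [452.8, 382.5, 103.9]
eef_rot: [3.141, 0.001, -2.982]
wrist_force: [0.3, -0.2, -0.2]
finger_gap: 34.0
finger_force: 0.0
```

jog_arm(
  series=[
    [0,0,0.3,0,0,0,0],
    [0,0,0.5,0,0,0,0],
    [0.3,-0.25,0.5,0,0,0,0],
    [0.6,-0.5,0.5,0,0,0,0],
    [0.9,-0.65,0.5,0,0,0,0],
    [0.9,-0.65,0.5,0,0,0,0],
    [0.9,-0.65,0.5,0,0,0,0],
    [0.9,-0.65,0.5,0,0,0,0],
  ],
)

```text
clock: 7.5
eef_pos: [560.4, 304.4, 163.4]
eef_rot: [3.141, -0.0, -2.983]
wrist_force: [-0.2, -0.3, -0.9]
finger_gap: 87.5
finger_force: 0.0
```

jog_arm(
  series=[
    [0.3,-0.25,0,0,0,0,0],
    [0.6,-0.45,0,0,0,0,0],
    [0.795,-0.579,-0.2,0,0,0,0],
    [0.795,-0.579,-0.5,0,0,0,0],
    [0.795,-0.579,-0.7,0,0,0,0],
    [0.795,-0.579,-0.7,0,0,0,0],
    [0.795,-0.579,-0.7,0,0,0,0],
    [0.795,-0.579,-0.7,0,0,0,0],
  ],
)

```text
clock: 8.17
eef_pos: [656.2, 236.2, 82.2]
eef_rot: [3.141, 0.003, -2.981]
wrist_force: [-0.2, -0.5, 0.2]
finger_gap: 94.2
finger_force: 0.0
```

```bash
python3 - <<'E'
from h import *
S=cam("side");T=cam("top")
s=manip.read_state(); print(s["eef_pos"],s["joints"])
p=s["eef_pos"]; print(proj(S,model([(0,-55,24),(0,55,24),(0,-55,-8),(0,55,-8)],[*p,.16])))
a=cv2.resize(S["frame"][100:270,190:360,::-1],(400,400),interpolation=2); b=cv2.resize(T["frame"][170:370,110:310,::-1],(400,400),interpolation=2)
cv2.imwrite("pics/g.png",np.hstack([a,b]))
E
```

```text
[656.58561029 235.86026503  82.44439742] [ 2.92371828e-01  7.13135246e-01  1.14190319e+00  2.54122567e-05
  1.28277808e+00 -1.43879293e+00]
[[311.93960761 191.82100816]
 [301.42266327 174.30351244]
 [312.05795972 204.11076496]
 [301.64194952 186.03691592]]
```

View pics/g.png

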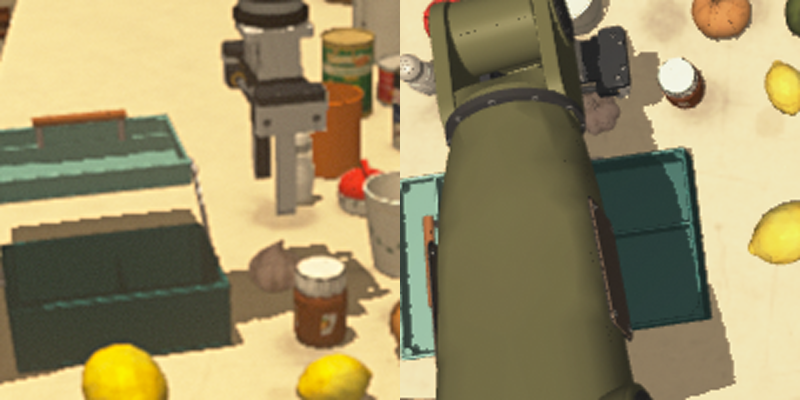

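The side view shows the front fingertip at (311,190), where I predicted (312,192), so the 32 mm offset holds. The tray is open and the box is clear, so I'll descend on the garlic.

jog_arm(
  series=[
    [0,0,-0.25,0,0,0,0],
    [0,0,-0.5,0,0,0,0],
    [0,0,-0.7,0,0,0,0],
    [0,0,-0.82,0,0,0,0],
    [0,0,-0.82,0,0,0,0],
    [0,0,-0.82,0,0,0,0],
  ],
)

```text
clock: 8.77
eef_pos: [656.5, 235.1, -17.5]
eef_rot: [3.141, 0.001, -2.982]
wrist_force: [-0.1, 0.9, 2.1]
finger_gap: 93.7
finger_force: 0.0
```

jog_arm(
  series=[
    [0,0,0,0,0,0,1],
    [0,0,0,0,0,0,1],
    [0,0,0,0,0,0,1],
    [0,0,0,0,0,0,1],
    [0,0,0,0,0,0,1],
    [0,0,0,0,0,0,1],
    [0,0,0,0,0,0,1],
    [0,0,0,0,0,0,1],
  ],
  grip_force=8,
)

```text
clock: 9.43
eef_pos: [656.2, 234.8, -18.5]
eef_rot: [3.142, 0.0, -2.982]
wrist_force: [-0.4, -0.5, 3.6]
finger_gap: 58.4
finger_force: 8.0
```

jog_arm(
  series=[
    [0,0,0.25,0,0,0,1],
    [0,0,0.55,0,0,0,1],
    [0,0,0.85,0,0,0,1],
    [-0.3,-0.17,0.85,0,0,0,1],
    [-0.6,-0.34,0.85,0,0,0,1],
    [-0.92,-0.512,0.85,0,0,0,1],
    [-0.92,-0.512,0.85,0,0,0,1],
    [-0.92,-0.512,0.85,0,0,0,1],
  ],
)

```text
clock: 10.1
eef_pos: [544.2, 172.5, 83.5]
eef_rot: [-3.142, -0.001, -2.983]
wrist_force: [0.9, 1.2, 0.6]
finger_gap: 58.3
finger_force: 8.0
```

jog_arm(
  series=[
    [0,0,-0.2,0,0,0,1],
    [0,0,-0.4,0,0,0,1],
    [0,0,-0.6,0,0,0,1],
    [0,0,-0.79,0,0,0,1],
    [0,0,-0.79,0,0,0,1],
    [0,0,-0.79,0,0,0,1],
  ],
)

```text
clock: 10.6
eef_pos: [546.2, 173.6, -11.9]
eef_rot: [-3.141, -0.001, -2.982]
wrist_force: [0.8, 0.1, 0.4]
finger_gap: 58.4
finger_force: 8.0
```

jog_arm(
  series=[
    [0,0,0,0,0,0,0.15],
    [0,0,0,0,0,0,0.15],
    [0,0,0,0,0,0,0.15],
    [0,0,0,0,0,0,0.15],
    [0,0,0.3,0,0,0,0.15],
    [0,0,0.6,0,0,0,0.15],
    [0,0,0.9,0,0,0,0.15],
    [0,0,0.9,0,0,0,0.15],
  ],
)

```text
clock: 11.27
eef_pos: [548.7, 174.1, 104.1]
eef_rot: [3.141, 0.011, -2.982]
wrist_force: [0.4, 1.2, 1.0]
finger_gap: 79.7
finger_force: 0.0
```

jog_arm(
  series=[
    [0.2,-0.25,0,0,0,0.07,0],
    [0.4,-0.5,0,0,0,0.14,0],
    [0.6,-0.75,0,0,0,0.14,0],
    [0.8,-1,0,0,0,0.14,0],
    [0.8,-1,0,0,0,0.14,0],
    [0.8,-1,0,0,0,0.14,0],
  ],
)

```text
clock: 11.77
eef_pos: [642.2, 51.8, 96.2]
eef_rot: [-3.142, 0.0, -2.765]
wrist_force: [0.4, 0.6, -0.1]
finger_gap: 93.9
finger_force: 0.0
```

jog_arm(
  series=[
    [0.2,-0.25,0,0,0,0,0],
    [0.411,-0.517,0,0,0,0,0],
    [0.411,-0.517,-0.3,0,0,0,0],
    [0.411,-0.517,-0.6,0,0,0,0],
    [0.411,-0.517,-0.8,0,0,0,0],
    [0.411,-0.517,-0.94,0,0,0,0],
    [0.411,-0.517,-0.94,0,0,0,0],
    [0.411,-0.517,-0.94,0,0,0,0],
  ],
)

```text
clock: 12.43
eef_pos: [690.5, -7.7, -16.2]
eef_rot: [3.141, -0.001, -2.761]
wrist_force: [0.2, 1.0, 0.6]
finger_gap: 94.0
finger_force: 0.0
```

jog_arm(
  series=[
    [0,0,0,0,0,0,1],
    [0,0,0,0,0,0,1],
    [0,0,0,0,0,0,1],
    [0,0,0,0,0,0,1],
    [0,0,0,0,0,0,1],
    [0,0,0,0,0,0,1],
    [0,0,0,0,0,0,1],
    [0,0,0,0,0,0,1],
  ],
  grip_force=10,
)

```text
clock: 13.1
eef_pos: [691.0, -8.8, -16.3]
eef_rot: [-3.141, 0.0, -2.762]
wrist_force: [-0.4, -0.5, 0.7]
finger_gap: 49.5
finger_force: 10.0
```

jog_arm(
  series=[
    [0,0,0.3,0,0,0,1],
    [0,0,0.6,0,0,0,1],
    [0,0,0.95,0,0,0,1],
    [-0.25,0.17,0.95,0,0,-0.07,1],
    [-0.5,0.34,0.95,0,0,-0.14,1],
    [-0.75,0.51,0.95,0,0,-0.14,1],
    [-1,0.69,0.95,0,0,-0.14,1],
    [-1,0.69,0.95,0,0,-0.14,1],
  ],
)

```text
clock: 13.77
eef_pos: [566.6, 77.0, 97.4]
eef_rot: [3.141, -0.003, -2.98]
wrist_force: [1.2, 0.4, -0.9]
finger_gap: 49.5
finger_force: 10.0
```

jog_arm(
  series=[
    [-0.25,0.17,0,0,0,0,1],
    [-0.5,0.34,0,0,0,0,1],
    [-0.75,0.51,0,0,0,0,1],
    [-1,0.691,0,0,0,0,1],
    [-1,0.691,0,0,0,0,1],
    [-1,0.691,0,0,0,0,1],
  ],
)

```text
clock: 14.27
eef_pos: [450.4, 157.8, 98.1]
eef_rot: [3.142, 0.001, -2.98]
wrist_force: [0.6, -0.9, -1.6]
finger_gap: 50.0
finger_force: 10.0
```

jog_arm(
  series=[
    [-0.058,0,0,0,0,0,1],
    [-0.058,0,-0.2,0,0,0,1],
    [-0.058,0,-0.4,0,0,0,1],
    [-0.058,0,-0.6,0,0,0,1],
    [-0.058,0,-0.8,0,0,0,1],
    [-0.058,0,-0.89,0,0,0,1],
    [-0.058,0,-0.89,0,0,0,1],
    [-0.058,0,-0.89,0,0,0,1],
  ],
)

```text
clock: 14.93
eef_pos: [444.4, 156.7, -8.9]
eef_rot: [-3.142, -0.0, -2.983]
wrist_force: [0.9, 0.7, -0.9]
finger_gap: 49.5
finger_force: 10.0
```

jog_arm(
  series=[
    [0,0,0,0,0,0,0.2],
    [0,0,0,0,0,0,0.2],
    [0,0,0,0,0,0,0.2],
    [0,0,0,0,0,0,0.2],
    [0,0,0.3,0,0,0,0.2],
    [0,0,0.6,0,0,0,0.3],
    [0,0,0.9,0,0,0,0.5],
    [0,0,0.9,0,0,0,0.5],
  ],
)

```text
clock: 15.6
eef_pos: [446.9, 157.8, 105.4]
eef_rot: [3.141, 0.01, -2.982]
wrist_force: [0.7, -0.5, 1.4]
finger_gap: 58.7
finger_force: 0.0
```

jog_arm(
  series=[
    [0,0,0.3,0,0,0,0.5],
    [0,0,0.6,0,0,0,0.5],
    [0,0.3,0.6,0,0,0,0.5],
    [0,0.6,0.6,0,0,0,0.5],
    [0,0.9,0.6,0,0,0,0.5],
    [0,0.9,0.6,0,0,0,0.5],
  ],
)

```text
clock: 16.1
eef_pos: [443.4, 269.3, 170.7]
eef_rot: [3.141, 0.001, -2.979]
wrist_force: [-0.8, 0.2, 0.1]
finger_gap: 47.2
finger_force: 0.0
```

jog_arm(
  series=[
    [0,0.3,0,0,0,0,0.5],
    [0,0.6,0,0,0,0,0.5],
    [0.072,0.978,0,0,0,0,0.5],
    [0.072,0.978,0,0,0,0,0.5],
    [0.072,0.978,0,0,0,0,0.5],
    [0.072,0.978,0,0,0,0,0.5],
  ],
)

```text
clock: 16.6
eef_pos: [452.5, 381.7, 170.3]
eef_rot: [-3.141, -0.001, -2.982]
wrist_force: [-0.9, 0.6, 0.5]
finger_gap: 47.0
finger_force: 0.0
```

```bash
python3 - <<'E'
from h import *
S=cam("side");T=cam("top")
a=cv2.resize(S["frame"][100:300,150:350,::-1],(400,400),interpolation=2); b=cv2.resize(T["frame"][170:370,110:310,::-1],(400,400),interpolation=2)
cv2.imwrite("pics/p.png",np.hstack([a,b]))
E
```

```text
(no output)
```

View pics/p.png

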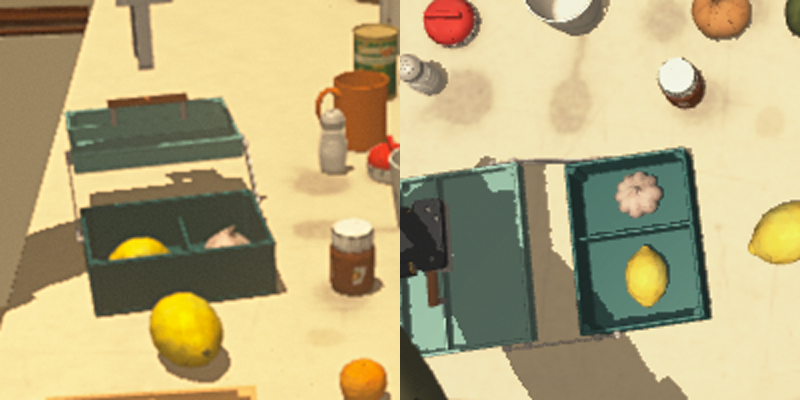

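The garlic is in the short cell at (638,193) and the lemon in the long one at (647,276). I'll grip the handle and swing the tray shut.

jog_arm(
  series=[
    [0,0,-0.25,0,0,0,0.5],
    [0,0,-0.45,0,0,0,0.5],
    [0,0,-0.557,0,0,0,0.5],
    [0,0,-0.557,0,0,0,0.5],
    [0,0,-0.557,0,0,0,0.5],
  ],
)

```text
clock: 17.12
eef_pos: [452.9, 381.5, 104.5]
eef_rot: [-3.141, -0.0, -2.983]
wrist_force: [-0.4, 0.0, 1.6]
finger_gap: 47.2
finger_force: 0.0
```

jog_arm(
  series=[
    [0,0,0,0,0,0,1],
    [0,0,0,0,0,0,1],
    [0,0,0,0,0,0,1],
    [0,0,0,0,0,0,1],
    [0,0,0,0,0,0,1],
    [0,0,0,0,0,0,1],
    [0,0,0,0,0,0,1],
    [0,0,0,0,0,0,1],
  ],
  grip_force=25,
)

```text
clock: 17.78
eef_pos: [452.6, 382.8, 104.2]
eef_rot: [3.141, 0.0, -2.982]
wrist_force: [-0.3, 3.6, 2.0]
finger_gap: 10.8
finger_force: 25.0
```

jog_arm(
  series=[
    [0.013,-0.068,0.087,0,0,0,1],
    [0.027,-0.157,0.173,0,0,0,1],
    [0.043,-0.257,0.245,0,0,0,1],
    [0.061,-0.365,0.303,0,0,0,1],
    [0.079,-0.481,0.346,0,0,0,1],
    [0.099,-0.6,0.373,0,0,0,1],
    [0.118,-0.723,0.383,0,0,0,1],
    [0.138,-0.845,0.376,0,0,0,1],
  ],
)

```text
clock: 18.45
eef_pos: [469.6, 279.5, 150.0]
eef_rot: [-3.141, 0.001, -2.983]
wrist_force: [-0.9, 0.5, 2.9]
finger_gap: 11.4
finger_force: 25.0
```

jog_arm(
  series=[
    [0.02,-0.12,-0.023,0,0,0,1],
    [0.039,-0.236,-0.063,0,0,0,1],
    [0.056,-0.346,-0.118,0,0,0,1],
    [0.073,-0.448,-0.188,0,0,0,1],
    [0.087,-0.539,-0.271,0,0,0,1],
    [0.1,-0.618,-0.366,0,0,0,1],
    [0.111,-0.684,-0.471,0,0,0,1],
    [0.119,-0.735,-0.584,0,0,0,1],
  ],
)

```text
clock: 19.12
eef_pos: [483.8, 191.8, 78.0]
eef_rot: [3.141, 0.001, -2.983]
wrist_force: [-7.7, 33.4, 40.2]
finger_gap: 11.2
finger_force: 25.0
```

jog_arm(
  series=[
    [0,0,-0.01,0,0,0,1],
    [0,0,-0.02,0,0,0,1],
    [0,0,-0.02,0,0,0,1],
    [0,0,-0.02,0,0,0,1],
  ],
)

```text
clock: 19.45
eef_pos: [483.5, 192.5, 75.9]
eef_rot: [3.141, -0.0, -2.982]
wrist_force: [3.4, 1.5, -0.4]
finger_gap: 11.1
finger_force: 25.0
```

jog_arm(
  series=[
    [0,0,0,0,0,0,0.5],
    [0,0,0,0,0,0,0.5],
    [0,0,0,0,0,0,0.5],
    [0,0,0,0,0,0,0.5],
    [0,0,0.3,0,0,0,0.6],
    [0,0,0.6,0,0,0,0.6],
    [0,0,0.6,0,0,0,0.6],
  ],
)

```text
clock: 20.03
eef_pos: [485.8, 193.5, 154.8]
eef_rot: [3.14, 0.009, -2.982]
wrist_force: [1.2, -0.6, 0.8]
finger_gap: 37.5
finger_force: 0.0
```

jog_arm(
  series=[
    [0.01,-0.25,0,0,0,-0.067,0.6],
    [0.02,-0.5,0,0,0,-0.067,0.6],
    [0.04,-0.75,0,0,0,-0.067,0.6],
    [0.052,-0.98,0,0,0,-0.067,0.6],
    [0.052,-0.98,0,0,0,-0.067,0.6],
  ],
)

```text
clock: 20.45
eef_pos: [489.8, 71.7, 148.5]
eef_rot: [-3.141, 0.0, -3.09]
wrist_force: [0.3, 1.0, -0.3]
finger_gap: 37.4
finger_force: 0.0
```

jog_arm(
  series=[
    [0.01,-0.25,0,0,0,0,0.6],
    [0.02,-0.5,0,0,0,0,0.6],
    [0.04,-0.75,0,0,0,0,0.6],
    [0.052,-0.98,0,0,0,0,0.6],
    [0.052,-0.98,0,0,0,0,0.6],
  ],
)

```text
clock: 20.87
eef_pos: [496.1, -45.6, 148.4]
eef_rot: [-3.141, 0.0, -3.09]
wrist_force: [0.8, -0.5, -0.3]
finger_gap: 37.5
finger_force: 0.0
```

jog_arm(
  series=[
    [0.01,-0.25,0,0,0,0,0.6],
    [0.02,-0.5,0,0,0,0,0.6],
    [0.04,-0.75,0,0,0,0,0.6],
    [0.052,-0.98,0,0,0,0,0.6],
    [0.052,-0.98,0,0,0,0,0.6],
  ],
)

```text
clock: 21.28
eef_pos: [502.3, -162.9, 148.3]
eef_rot: [-3.141, -0.0, -3.09]
wrist_force: [-1.0, 0.2, -0.4]
finger_gap: 37.7
finger_force: 0.0
```

jog_arm(
  series=[
    [0.01,-0.25,0,0,0,0,0.6],
    [0.02,-0.5,0,0,0,0,0.6],
    [0.04,-0.75,0,0,0,0,0.6],
    [0.052,-0.98,0,0,0,0,0.6],
    [0.052,-0.98,0,0,0,0,0.6],
  ],
)

```text
clock: 21.7
eef_pos: [508.5, -280.3, 148.1]
eef_rot: [-3.141, -0.0, -3.09]
wrist_force: [-1.1, -0.6, 0.1]
finger_gap: 37.6
finger_force: 0.0
```

jog_arm(
  series=[
    [0.01,-0.25,0,0,0,0,0.6],
    [0.02,-0.5,0,0,0,0,0.6],
    [0.04,-0.75,0,0,0,0,0.6],
    [0.052,-0.98,-0.2,0,0,0,0.6],
    [0.052,-0.98,-0.5,0,0,0,0.6],
    [0.052,-0.98,-0.7,0,0,0,0.6],
    [0.052,-0.98,-0.7,0,0,0,0.6],
    [0.052,-0.98,-0.7,0,0,0,0.6],
  ],
)

```text
clock: 22.37
eef_pos: [515.0, -393.9, 64.2]
eef_rot: [3.14, -0.001, -3.087]
wrist_force: [-0.1, -0.5, 1.0]
finger_gap: 37.9
finger_force: 0.0
```

```bash
python3 - <<'E'
from h import *
S=cam("side");T=cam("top")
s=manip.read_state(); p=s["eef_pos"]; print(p,s["eef_rot"],s["joints"])
a=cv2.resize(S["frame"][300:440,170:310,::-1],(400,400),interpolation=2); b=cv2.resize(T["frame"][170:370,110:310,::-1],(400,400),interpolation=2)
cv2.imwrite("pics/q.png",np.hstack([a,b])); print(proj(S,[[p[0],p[1]-22,p[2]+24],[p[0],p[1]-22,0]]))
E
```

```text
[ 515.90345408 -395.00584356   66.87538188] [-3.13971739e+00  2.03639425e-03 -3.08666381e+00] [-7.09831721e-01  6.23015741e-01  1.32784008e+00  6.12636624e-05
  1.18796911e+00 -2.33557779e+00]
[[245.71788492 369.21531781]
 [249.32973011 413.62479586]]
```

View pics/q.png

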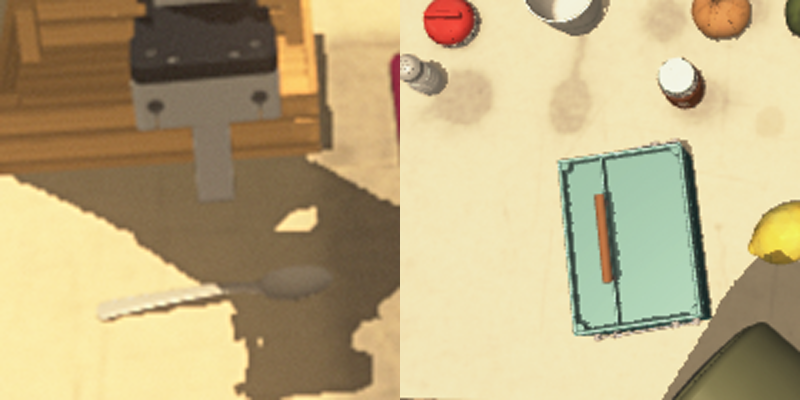

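The fingertip is at (244.6,369.3), where I predicted (245.7,369.2), and the tray has shut. I'll go down onto the spoon, with the table at a reading of about -24.

jog_arm(
  series=[
    [0,0,-0.3,0,0,0,0.6],
    [0,0,-0.6,0,0,0,0.6],
    [0,0,-0.69,0,0,0,0.6],
    [0,0,-0.71,0,0,0,0.6],
    [0,0,-0.72,0,0,0,0.6],
    [0,0,-0.72,0,0,0,0.6],
  ],
)

```text
clock: 22.97
eef_pos: [515.8, -396.0, -19.3]
eef_rot: [-3.139, 0.002, -3.087]
wrist_force: [-0.4, -0.1, 0.7]
finger_gap: 37.6
finger_force: 0.0
```

jog_arm(
  series=[
    [0,0,0,0,0,0,1],
    [0,0,0,0,0,0,1],
    [0,0,0,0,0,0,1],
    [0,0,0,0,0,0,1],
    [0,0,0,0,0,0,1],
    [0,0,0,0,0,0,1],
    [0,0,0,0,0,0,1],
    [0,0,0,0,0,0,1],
  ],
  grip_force=15,
)

```text
clock: 23.63
eef_pos: [515.2, -395.7, -20.6]
eef_rot: [-3.14, 0.001, -3.088]
wrist_force: [0.3, 0.7, 6.9]
finger_gap: 20.0
finger_force: 15.0
```

jog_arm(
  series=[
    [0,0,0.1,0,0,0,1],
    [0,0,0.2,0,0,0,1],
    [0,0,0.4,0,0,0,1],
    [0,0,0.5,0,0,0,1],
    [0,0,0.5,0,0,0,1],
    [0,0,0.5,0,0,0,1],
  ],
)

```text
clock: 24.13
eef_pos: [514.9, -395.5, 38.9]
eef_rot: [-3.141, 0.001, -3.088]
wrist_force: [-0.1, -0.3, -1.1]
finger_gap: 20.6
finger_force: 15.0
```

```bash
python3 - <<'E'
from h import *
S=cam("side")
s=manip.read_state(); p=s["eef_pos"]; print(p,s["eef_rot"],s["finger_gap"],s["finger_force"])
cv2.imwrite("pics/r.png",cv2.resize(S["frame"][310:430,180:320,::-1],(560,480),interpolation=2)); print(proj(S,[[p[0],p[1],p[2]+24]]))
E
```

```text
[ 514.4607326  -395.05177008   37.791382  ] [ 3.14130862e+00 -2.52008329e-04 -3.08758452e+00] 20.098140076357446 14.965707505266437
[[246.12305021 374.32248216]]
```

View pics/r.png

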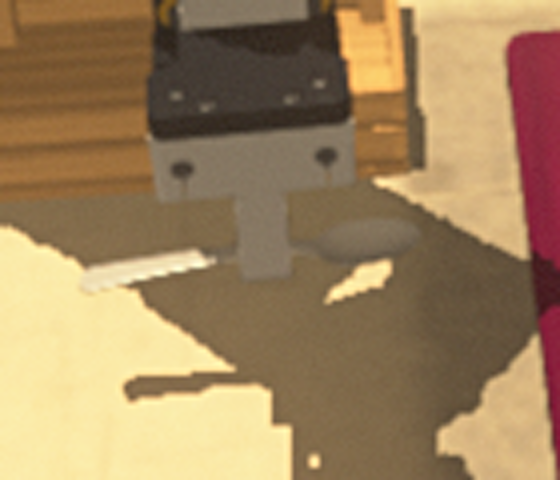

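The spoon is held level between the fingers, at crop (260,250). I'll carry it to the tray.

jog_arm(
  series=[
    [0,0,0.25,0,0,0,1],
    [0,0,0.6,0,0,0,1],
    [-0.01,0.2,0.6,0,0,0,1],
    [-0.02,0.45,0.6,0,0,0,1],
    [-0.03,0.7,0.6,0,0,0,1],
    [-0.034,0.9,0.6,0,0,0,1],
    [-0.034,0.9,0.6,0,0,0,1],
  ],
)

```text
clock: 24.77
eef_pos: [510.3, -283.4, 109.1]
eef_rot: [3.14, -0.002, -3.085]
wrist_force: [0.2, 0.5, -0.1]
finger_gap: 20.6
finger_force: 15.0
```

jog_arm(
  series=[
    [-0.01,0.25,0,0,0,0,1],
    [-0.02,0.5,0,0,0,0,1],
    [-0.03,0.75,0,0,0,0,1],
    [-0.034,0.9,0,0,0,0,1],
    [-0.034,0.9,0,0,0,0,1],
  ],
)

```text
clock: 25.18
eef_pos: [506.2, -176.7, 109.3]
eef_rot: [3.141, -0.001, -3.085]
wrist_force: [0.0, -0.5, -1.8]
finger_gap: 20.0
finger_force: 15.0
```

jog_arm(
  series=[
    [-0.01,0.25,0,0,0,0,1],
    [-0.02,0.5,0,0,0,0,1],
    [-0.03,0.75,0,0,0,0,1],
    [-0.034,0.9,0,0,0,0,1],
    [-0.034,0.9,0,0,0,0,1],
  ],
)

```text
clock: 25.6
eef_pos: [502.3, -69.5, 109.6]
eef_rot: [3.141, -0.001, -3.085]
wrist_force: [-1.0, -0.9, -0.9]
finger_gap: 20.7
finger_force: 15.0
```

jog_arm(
  series=[
    [-0.01,0.25,0,0,0,0,1],
    [-0.02,0.5,0,0,0,0,1],
    [-0.03,0.75,0,0,0,0,1],
    [-0.034,0.9,0,0,0,0.067,1],
    [-0.034,0.9,0,0,0,0.067,1],
  ],
)

```text
clock: 26.02
eef_pos: [498.5, 38.0, 109.7]
eef_rot: [3.141, -0.001, -2.975]
wrist_force: [-0.4, -1.3, -0.2]
finger_gap: 20.2
finger_force: 15.0
```

jog_arm(
  series=[
    [-0.01,0.25,0,0,0,0,1],
    [-0.02,0.5,0,0,0,0,1],
    [-0.03,0.75,0,0,0,0,1],
    [-0.034,0.9,0,0,0,0,1],
    [-0.034,0.9,0,0,0,0,1],
    [-0.034,0.9,0,0,0,0,1],
  ],
)

```text
clock: 26.52
eef_pos: [494.7, 143.7, 109.7]
eef_rot: [-3.141, -0.001, -2.983]
wrist_force: [0.1, -0.7, -0.9]
finger_gap: 20.5
finger_force: 15.0
```

jog_arm(
  series=[
    [0,0,-0.2,0,0,0,1],
    [0,0,-0.38,0,0,0,1],
    [0,0,-0.44,0,0,0,1],
    [0,0,-0.455,0,0,0,1],
    [0,0,-0.455,0,0,0,1],
  ],
)

```text
clock: 26.93
eef_pos: [494.6, 143.7, 55.8]
eef_rot: [-3.141, -0.0, -2.984]
wrist_force: [-0.2, 0.4, 0.7]
finger_gap: 20.4
finger_force: 15.0
```

jog_arm(
  series=[
    [0,0,0,0,0,0,0.6],
    [0,0,0,0,0,0,0.6],
    [0,0,0,0,0,0,0.6],
    [0,0,0,0,0,0,0.6],
    [0,0,0.2,0,0,0,0.6],
    [0,0,0.5,0,0,0,0.6],
    [0,0,0.8,0,0,0,0.6],
    [0,0,0.8,0,0,0,0.6],
  ],
)

```text
clock: 27.6
eef_pos: [496.8, 145.4, 158.5]
eef_rot: [3.141, 0.01, -2.982]
wrist_force: [0.4, 1.4, 1.1]
finger_gap: 37.3
finger_force: 0.0
```

jog_arm(
  series=[
    [0.25,-0.03,0,0,0,-0.048,0],
    [0.5,-0.06,0,0,0,-0.096,0],
    [0.75,-0.08,0,0,0,-0.096,0],
    [1,-0.1,0,0,0,-0.096,0],
    [1,-0.1,-0.2,0,0,-0.096,0],
    [1,-0.1,-0.4,0,0,-0.096,0],
    [1,-0.1,-0.4,0,0,-0.096,0],
  ],
)

```text
clock: 28.18
eef_pos: [612.4, 132.4, 98.7]
eef_rot: [-3.141, -0.007, -3.133]
wrist_force: [-0.6, 0.3, -1.3]
finger_gap: 81.0
finger_force: 0.0
```

jog_arm(
  series=[
    [0.3,-0.04,0,0,0,0,0],
    [0.65,-0.083,0,0,0,0,0],
    [0.65,-0.083,0,0,0,0,0],
    [0.65,-0.083,-0.3,0,0,0,0],
    [0.65,-0.083,-0.6,0,0,0,0],
    [0.65,-0.083,-0.87,0,0,0,0],
    [0.65,-0.083,-0.87,0,0,0,0],
    [0.65,-0.083,-0.87,0,0,0,0],
  ],
)

```text
clock: 28.85
eef_pos: [691.8, 122.9, -0.3]
eef_rot: [-3.141, -0.002, -3.133]
wrist_force: [0.1, -0.5, 0.2]
finger_gap: 94.0
finger_force: 0.0
```

jog_arm(
  series=[
    [0,0,0,0,0,0,1],
    [0,0,0,0,0,0,1],
    [0,0,0,0,0,0,1],
    [0,0,0,0,0,0,1],
    [0,0,0,0,0,0,1],
    [0,0,0,0,0,0,1],
    [0,0,0,0,0,0,1],
    [0,0,0,0,0,0,1],
  ],
  grip_force=12,
)

```text
clock: 29.52
eef_pos: [692.3, 122.8, -0.6]
eef_rot: [3.141, 0.0, -3.133]
wrist_force: [-0.7, -0.5, 1.6]
finger_gap: 49.9
finger_force: 12.0
```

```bash
python3 - <<'E'
from h import *
T=cam("top"); S=cam("side")
a=cv2.resize(S["frame"][150:290,180:390,::-1],(600,400),interpolation=2)
cv2.imwrite("pics/u.png",a)
E
```

```text
(no output)
```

View pics/u.png

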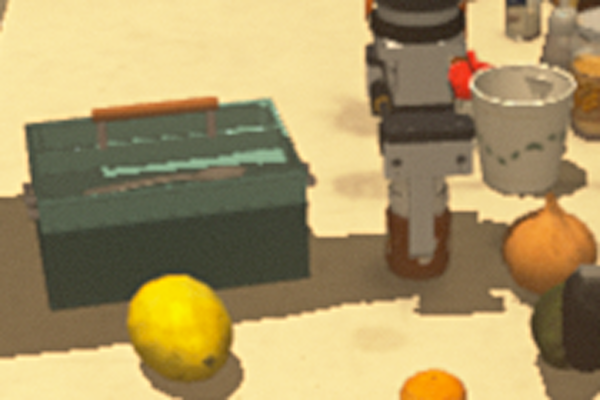

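The jar is gripped upright and the spoon lies flat in the tray at (165,180). Next I'll carry the jar to the crate's far cell.

jog_arm(
  series=[
    [0,0,0.2,0,0,0,1],
    [0,0,0.5,0,0,0,1],
    [0,0,0.9,0,0,0,1],
    [-0.12,-0.22,0.9,0,0,0,1],
    [-0.24,-0.46,0.9,0,0,0,1],
    [-0.36,-0.7,0.9,0,0,0,1],
    [-0.475,-0.921,0.9,0,0,0,1],
  ],
)

```text
clock: 30.2
eef_pos: [634.2, 10.9, 107.1]
eef_rot: [-3.141, -0.0, -3.133]
wrist_force: [0.3, -0.6, -1.1]
finger_gap: 49.2
finger_force: 12.0
```

jog_arm(
  series=[
    [-0.12,-0.22,0,0,0,0,1],
    [-0.24,-0.46,0,0,0,0,1],
    [-0.36,-0.7,0,0,0,0,1],
    [-0.475,-0.921,0,0,0,0,1],
    [-0.475,-0.921,0,0,0,0,1],
  ],
)

```text
clock: 30.62
eef_pos: [576.3, -102.2, 107.2]
eef_rot: [-3.141, -0.001, -3.137]
wrist_force: [0.6, -0.0, -1.0]
finger_gap: 49.5
finger_force: 12.0
```

jog_arm(
  series=[
    [-0.12,-0.22,0,0,0,0,1],
    [-0.24,-0.46,0,0,0,0,1],
    [-0.36,-0.7,0,0,0,0,1],
    [-0.475,-0.921,0,0,0,0,1],
    [-0.475,-0.921,0,0,0,0,1],
    [-0.475,-0.921,0,0,0,0,1],
  ],
)

```text
clock: 31.12
eef_pos: [520.9, -209.6, 107.2]
eef_rot: [3.141, -0.0, -3.135]
wrist_force: [-0.1, 0.2, -1.2]
finger_gap: 49.8
finger_force: 12.0
```

jog_arm(
  series=[
    [0,0,-0.25,0,0,0,1],
    [0,0,-0.5,0,0,0,1],
    [0,0,-0.7,0,0,0,1],
    [0,0,-0.8,0,0,0,1],
    [0,0,-0.835,0,0,0,1],
    [0,0,-0.835,0,0,0,1],
    [0,0,-0.835,0,0,0,1],
  ],
)

```text
clock: 31.7
eef_pos: [522.2, -208.6, 8.1]
eef_rot: [-3.141, 0.001, -3.133]
wrist_force: [0.1, 0.1, -0.5]
finger_gap: 49.2
finger_force: 12.0
```

jog_arm(
  series=[
    [0,0,-0.012,0,0,0,1],
    [0,0,-0.012,0,0,0,0.25],
    [0,0,-0.012,0,0,0,0.25],
    [0,0,-0.012,0,0,0,0.25],
    [0,0,-0.012,0,0,0,0.25],
    [0,0,0.3,0,0,0,0.25],
    [0,0,0.6,0,0,0,0.25],
    [0,0,0.9,0,0,0,0.25],
  ],
)

```text
clock: 32.37
eef_pos: [520.9, -208.6, 116.4]
eef_rot: [3.141, -0.001, -3.133]
wrist_force: [-0.7, 0.3, -0.4]
finger_gap: 70.5
finger_force: 0.0
```

jog_arm(
  series=[
    [0.1,0.06,0,0,0,0,0.2],
    [0.35,0.21,0,0,0,0,0.2],
    [0.6,0.36,0,0,0,0,0.2],
    [0.85,0.52,0,0,0,0,0.2],
    [1,0.61,0,0,0,0,0.2],
    [1,0.61,0,0,0,0,0.2],
  ],
)

```text
clock: 32.87
eef_pos: [643.5, -133.0, 114.5]
eef_rot: [3.141, 0.0, -3.13]
wrist_force: [-0.8, 0.3, 0.4]
finger_gap: 75.3
finger_force: 0.0
```

jog_arm(
  series=[
    [0.15,0.1,0,0,0,0,0.2],
    [0.315,0.19,-0.1,0,0,0,0.2],
    [0.315,0.19,-0.4,0,0,0,0.2],
    [0.315,0.19,-0.7,0,0,0,0.2],
    [0.315,0.19,-0.7,0,0,0,0.2],
    [0.315,0.19,-0.7,0,0,0,0.2],
  ],
)

```text
clock: 33.37
eef_pos: [677.9, -113.0, 30.2]
eef_rot: [3.141, -0.003, -3.134]
wrist_force: [0.5, 0.3, 1.0]
finger_gap: 75.1
finger_force: 0.0
```

jog_arm(
  series=[
    [0,0,-0.2,0,0,0,0.2],
    [0,0,-0.36,0,0,0,0.2],
    [0,0,-0.425,0,0,0,0.2],
    [0,0,-0.425,0,0,0,0.2],
    [0,0,-0.425,0,0,0,0.2],
  ],
)

```text
clock: 33.78
eef_pos: [679.9, -113.2, -17.8]
eef_rot: [-3.141, 0.002, -3.133]
wrist_force: [-0.6, 0.5, 1.1]
finger_gap: 75.1
finger_force: 0.0
```

jog_arm(
  series=[
    [0,0,0,0,0,0,1],
    [0,0,0,0,0,0,1],
    [0,0,0,0,0,0,1],
    [0,0,0,0,0,0,1],
    [0,0,0,0,0,0,1],
    [0,0,0,0,0,0,1],
    [0,0,0,0,0,0,1],
  ],
  grip_force=8,
)

```text
clock: 34.37
eef_pos: [679.2, -112.9, -19.6]
eef_rot: [-3.141, 0.0, -3.133]
wrist_force: [0.6, -0.5, 3.2]
finger_gap: 45.3
finger_force: 8.0
```

jog_arm(
  series=[
    [0,0,0.2,0,0,0,1],
    [0,0,0.5,0,0,0,1],
    [0,0,0.85,0,0,0,1],
    [0,0,1,0,0,0,1],
    [0,0,1,0,0,0,1],
  ],
)

```text
clock: 34.78
eef_pos: [681.1, -113.1, 105.7]
eef_rot: [-3.14, 0.008, -3.133]
wrist_force: [-0.1, 0.5, 0.8]
finger_gap: 45.2
finger_force: 8.0
```

jog_arm(
  series=[
    [-0.25,-0.1,0,0,0,0,1],
    [-0.5,-0.2,0,0,0,0,1],
    [-0.75,-0.3,0,0,0,0,1],
    [-1,-0.39,0,0,0,0,1],
    [-1,-0.39,0,0,0,0,1],
  ],
)

```text
clock: 35.2
eef_pos: [554.6, -160.7, 98.6]
eef_rot: [3.141, -0.004, -3.135]
wrist_force: [0.7, -0.8, -0.7]
finger_gap: 45.3
finger_force: 8.0
```

jog_arm(
  series=[
    [-0.25,-0.1,0,0,0,0,1],
    [-0.5,-0.2,0,0,0,0,1],
    [-0.75,-0.3,0,0,0,0,1],
    [-1,-0.39,0,0,0,0,1],
    [-1,-0.39,0,0,0,0,1],
    [-1,-0.39,0,0,0,0,1],
  ],
)

```text
clock: 35.7
eef_pos: [438.4, -206.6, 99.6]
eef_rot: [3.141, -0.0, -3.135]
wrist_force: [0.3, 0.1, -0.0]
finger_gap: 45.5
finger_force: 8.0
```

jog_arm(
  series=[
    [-0.123,-0.025,0,0,0,0,1],
    [-0.123,-0.025,-0.25,0,0,0,1],
    [-0.123,-0.025,-0.5,0,0,0,1],
    [-0.123,-0.025,-0.75,0,0,0,1],
    [-0.123,-0.025,-0.9,0,0,0,1],
    [-0.123,-0.025,-0.935,0,0,0,1],
    [-0.123,-0.025,-0.935,0,0,0,1],
  ],
)

```text
clock: 36.28
eef_pos: [424.5, -208.6, -13.4]
eef_rot: [3.14, -0.002, -3.132]
wrist_force: [-0.3, -0.0, -0.5]
finger_gap: 45.0
finger_force: 8.0
```

jog_arm(
  series=[
    [0,0,0,0,0,0,0.3],
    [0,0,0,0,0,0,0.3],
    [0,0,0,0,0,0,0.3],
    [0,0,0,0,0,0,0.3],
    [0,0,0.3,0,0,0,0.3],
    [0,0,0.6,0,0,0,0.3],
    [0,0,0.9,0,0,0,0.3],
    [0,0,1,0,0,0,0.3],
  ],
)

```text
clock: 36.95
eef_pos: [425.9, -210.3, 113.1]
eef_rot: [-3.138, 0.006, -3.133]
wrist_force: [-0.5, -1.1, 0.8]
finger_gap: 65.6
finger_force: 0.0
```

jog_arm(
  series=[
    [-0.2,0.3,0.4,0,0,0,0.3],
    [-0.4,0.6,0.6,0,0,0,0.3],
    [-0.5,1,0.6,0,0,0,0.3],
    [-0.5,1,0.6,0,0,0,0.3],
    [-0.5,1,0.6,0,0,0,0.3],
    [-0.5,1,0.6,0,0,0,0.3],
  ],
)

```text
clock: 37.45
eef_pos: [364.4, -88.7, 180.8]
eef_rot: [-3.141, 0.003, -3.131]
wrist_force: [-0.5, -0.6, 0.2]
finger_gap: 65.9
finger_force: 0.0
```

```bash
python3 - <<'E'
from h import *
T=cam("top"); S=cam("side"); print(manip.read_state()["clock"])
a=cv2.resize(T["frame"][150:360,180:430,::-1],(500,420),interpolation=2); b=cv2.resize(S["frame"][160:370,150:300,::-1],(300,420),interpolation=2)
cv2.imwrite("pics/v.png",np.hstack([a,b]))
E
```

```text
37.55
```

View pics/v.png

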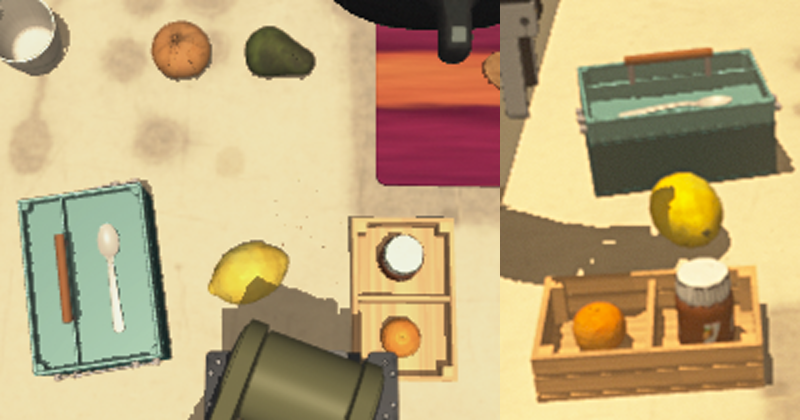

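The picture shows the jar and mandarin in separate crate cells, the spoon lengthwise in the tray, and the onion and avocado untouched. One last numeric check that the tray is back at its shut position.

```bash
python3 - <<'E'
from h import *
S=cam("side")["frame"][:,:,::-1]; o=cv2.imread("pics/side0.png")
for (x,y,w,h) in((205,180,60,14),(186,195,20,30),(270,190,22,30)):
    r=cv2.matchTemplate(cv2.resize(S[y-4:y+h+4,x-4:x+w+4],None,fx=4,fy=4,interpolation=2),cv2.resize(o[y:y+h,x:x+w],None,fx=4,fy=4,interpolation=2),cv2.TM_CCOEFF_NORMED)
    _,m,_,l=cv2.minMaxLoc(r); print(m,np.array(l)/4-4)
print(manip.read_state()["wrist_force"])
E
```

```text
0.9995440244674683 [0. 0.]
0.9991792440414429 [0. 0.]
0.9994463920593262 [0. 0.]
[-0.1064932  -0.10602856  0.44768036]
```

```bash
python3 -c "
from cell import manip
print(manip.sign_off())"
```

```text
the job is handed in; nothing more can be done
None
```

Both kits are made up and handed in at about 38 s of the 147 s: garlic and lemon in their own cells under the shut tray, teaspoon flat along it, mandarin and upright jam jar in separate crate cells, avocado and onion untouched.

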